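# Unbolt and fold open the bifold door of a camper locker

## Robot

A 6-joint arm with a two-finger parallel gripper is mounted at the origin on a cart in front of the work surface, level with it; the furniture and walls round the work are solid. World frame = base frame: x ahead of the robot, y to its left, z up, the work surface at z = 0. Lengths are in m, angles in rad, forces in N, time in s.
With the tool pointing down it reaches from about 0.3 to 0.875 m from the base axis. Payload 6.4 kg.
Tool frame: the origin (TCP) lies at the very end of the fingers, on their centre line; the grasp point (between the pads) lies 19 mm behind it; z points along the fingers, y is the line along which they close (so a half turn about z gives the same grasp; the last joint's range is limited). The gripper opens to 85 mm and grips with 20 to 120 N. Pads are 22 mm wide; open, the fingers measure 114 mm over their backs; the gripper's body (76 mm by 85 mm) begins 54 mm behind the grasp point. The pads swing forward as they close: fully open they stand 13 mm farther back than shut.
Start: joints at [1.019, 0.181, 1.607, -0, 1.354, -0.206], TCP at [0.195, 0.541, 0.231] pointing down, gripper open.
Joint ranges: [-2.99, 2.99], [-0.89, 2.07], [0.3, 2.58], [-1.14, 4.28], [0, 2.63], [-3.12, 3.12]. Speed limits (rad/s): [2.57, 2.57, 3.01, 3.14, 3.14, 3.14].

## Interface

Orientations are given as a unit quaternion [x, y, z, w].
In Python, from rig import robot gives the robot as it stands.
- The arm moves only by the shell command python3 -m handwheel 'ROWS'. ROWS is JSON, a list of rows, each an object with "grip": the opening, from -1 (shut) to 1 (fully open); "slide": the shift along the tool's x, y, z normalised to -1 to 1, where 1 is 0.2 m, a list of three; "turn": the turn about the tool's z normalised to -1 to 1, where 1 is pi rad. In form: [{"grip": grip, "slide": [x, y, z], "turn": turn}, ...]. A call has 1 to 12 rows; each row is the pose to reach, as a shift and turn from the pose commanded when the call began, along the tool's axes at that moment, turning the shorter way round; what a row does not reach only later rows make up. A row lasts 1/8 s, in which the tool goes at most 62.5 mm and 10.7 degrees, less where a joint would pass 70% of its speed; a pose out of reach is approached as far as the arm can. A call with a number of a shift or a turn outside -1 to 1 is refused whole. A call with a gripper value outside its range is refused whole. The fingers move at their own pace and stop on an object; the grip force is fixed at half the most. Time passes only in rows, so rows that repeat a pose let the fingers close. It gives the time, the measured TCP pose, the force, the opening and the grip force at its end, in the units of the state.
- robot.read_state(): the state, without advancing time (a new reading comes with each control period).
- robot.read_camera(name): name is "scene" or "top" or "wrist"; returns a dict with "frame" (420x560x3 uint8, red, green, blue), "depth" (420x560 float32, m along the optical axis (not along the pixel's ray), 0 where there is no reading), "K" (3x3 intrinsics, pixels), "distortion" ([k1, k2, p1, p2, k3] as OpenCV has them; the pictures are not rectified), "rvec" (rotation vector, rad) and "tvec" (3), from world to camera coordinates, as OpenCV has them. Camera axes: x right, y down, z forward; pixel columns grow to the right and rows downward; lengths in m; the calibration is good to about 2 mm. A picture is of the moment at which its call begins.
- robot.sign_off(): hands the job in; it is judged then, once.
Trained networks look in a picture, given as the dict that the camera call returned (one of the last four; its "shot" number tells which), for a name from the list of things; names that differ only in an ending like _2 or _b are one class to them, and where a whole thing is asked for, a point or a joint stands for the part that bears it (a point fixed in the world has none). Each returns a list of dicts, best first, with "conf" (0 to 1); they miss things now and then, are a little off and sometimes report something else, mostly with a low value. They report only what shows in the picture. A call takes as long as a camera call.
- robot.boxes_of(target, picture): "xy" ([column, row] in pixels, amid what is visible of it).
- robot.regions_of(target, picture): "pixels" (420x560 bool, what is visible of it) and "xy" ([column, row] in pixels, amid what is visible of it).
The state is a dict: "clock": time; "joint_positions": joint angles; "qvel": joint speeds; "effort": joint torques, N m; "eef_pos": TCP position; "tcp_rot": TCP orientation; "wrist_force": force on the tool from outside, world axes, zero at the start; "torque": the same for the moment, N m; "grip_width": opening from 0.0 (shut) to 1.0 (fully open); "finger_force": force on a finger pad.
Only numpy, scipy, OpenCV 4.12 (cv2) and the standard library are available. Lean on these libraries where they do the work, as an engineer would, in place of code of your own. Each camera call takes 0.05 s, during which the arm holds its last target. There are 200 camera calls.

## Task

Open the small grey locker on the bench. Slide its blue bolt lever well back, so that the bolt is drawn clear of the second door panel, then pull the bar handle so that the two panels fold together along the sill track, until the bifold door stands fully open; leave it so, with the bolt still drawn, and leave the tools and offcuts on the bench where they lie.

Things in the scene. Friction and masses are not known exactly. Their poses are not given: they have to be found in the camera images.
- locker: Grey film-faced plywood camper locker, fixed; 250 high, 304 wide (y), 149 deep (x); open-fronted behind a bifold door. Origin: centre of its underside, on the bench. x points from the door to the back (door faces -x), y to the left as one faces the door, z up. Carcass and top end at x = -58 mm; in front of them the closed door's outer face is at x = -75 mm, its top level with the locker's.
- pivot (a point): Point on the vertical pivot hinge of the first (left) panel, at x = -60, y = +145 mm of the locker, at bench height. Door: two equal upright panels 145 wide, 14 thick, from 32 to 250 mm high. Pivot, fold hinge and guide roller are in line with the panels' inner faces; the outer faces are 15 mm in front of that line.
- fold (a point): Point on the vertical hinge that joins the two panels, at bench height; x = -60, y = 0 mm of the locker when closed. It swings out towards the robot (-x) on a circle of 145 mm about the pivot. Its axes are the second panel's: x square into the panel, y along it from the roller to the fold, z up.
- roller (a point): Point on the axis of the guide roller at the free (right) edge of the second panel, 145 mm from the fold, at bench height. It runs in the aluminium sill track along x = -60 mm of the locker: y = -145 mm closed, towards +y (to the pivot) as the door opens.
- panel_pivot (a joint): Angle a (rad) of the first panel: 0 closed, 1.40 fully open (stop). In locker axes the fold is at x = -60 - 145 sin a, y = 145 - 145 cos a mm; the first panel is turned by a clockwise from above, the second by a the other way; roller at y = 145 - 290 cos a. Held near 0 while the bolt is shot. Light friction (2 to 4 N at the handle), no spring: stays where it is left.
- bolt (a joint): Travel of the slide bolt, m: 0 to 0.004 is shot, across the fold into the keeper on the second panel, locking both panels in line; 0.032 is fully drawn (stop). It slides along the first panel away from the fold (+y of the locker while closed), and its tip is clear of the second panel beyond 0.021. Friction about 2 N, no spring: it stays where it is left.
- lever_tip (a point): Middle of the stem of the bolt's blue lever, 32 mm out from the first panel's outer face, 223 mm above the bench. Stem: 8 mm wide (along the slide), 13 high, standing 20 to 44 mm out from the face, on a foot 20 wide, 28 high. Bolt fully shot: 60 mm left of the fold. Axes as the first panel's: x into the panel, y along the slide away from the fold, z up.
- handle: Bright steel D-handle on the second panel: level round bar, 10 mm thick. Origin: bar centre, 42 mm out from the panel's outer face, 69 mm from the fold along the panel, 223 mm above the bench (27 below the door's top). x points square into the panel, y along the bar to the fold, z up. Posts at y = +-40 mm; open from above between bar, posts and panel is a gap of 37 (x) by 70 mm (y).
- screwdriver_ph: Cross-head screwdriver, red handle, 29 x 218 x 28 mm, lying on the bench. Origin: centre of the underside, as for the next five. Leave alone.
- pencil: Red carpenter's pencil, 9 x 151 x 8 mm, lying on the bench. Leave alone.
- pliers: Combination pliers with red grips, 57 x 172 x 12 mm, lying on the bench. Leave alone.
- offcut_block_a: Black-faced plywood offcut, 50 x 120 x 18 mm, lying on the bench. Leave alone.
- spare_lever_b: Spare blue bolt lever, 29 x 21 x 40 mm, standing on the bench. Leave alone.
- plug_disc: Grey-faced plywood disc, 41 mm across, 15 mm thick, lying on the bench. Leave alone.

How it is judged:
By the outcome, as a careful person would: the job done as asked, in the order asked, and still so for the second after the job is handed in, with the robot touching nothing.
It also fails if it takes over 42 s, if anything falls off the work surface, if the arm or the gripper's body presses on something with over 40 N, if the wrist force passes 120 N, or if a joint passes its speed limit or range.

## Working session

There is one attempt and no reset: what is moved stays moved. The work goes in short steps, Python scripts to look and compute and a shell command to move; the robot and the scene stay as the last step left them, time stands still between calls to the robot, and variables do not carry over. Pictures are saved under pics/ and viewed, at most 10 in all, crops included, and the job is handed in when it is done.

```bash
mkdir -p pics
cat > h.py <<'E'
import numpy as np, cv2
from rig import robot
from scipy.spatial.transform import Rotation as R
def pts(p, mask=None):
    d=p["depth"]; m=d>0
    if mask is not None: m&=mask
    v,u=np.nonzero(m)
    n=cv2.undistortPoints(np.stack([u,v],1).astype(np.float32)[:,None],p["K"],np.array(p["distortion"]))[:,0]
    z=d[v,u]; c=np.c_[n*z[:,None],z]
    Rm=cv2.Rodrigues(np.array(p["rvec"],float))[0]
    return (c-np.array(p["tvec"]).ravel())@Rm, np.stack([u,v],1)
def save(p,n): cv2.imwrite("pics/"+n,p["frame"][:,:,::-1])
E
python3 - <<'E'
from h import *
a=robot.read_camera("scene"); b=robot.read_camera("top")
cv2.imwrite("pics/1.png",cv2.resize(np.vstack([a["frame"],b["frame"]])[:,:,::-1],(560,840))[:, :]) if 0 else None
save(a,"scene1.png"); save(b,"top1.png")
s=robot.read_state(); print(s)
for n,p in (("scene",a),("top",b)):
  for t in ["handle","lever_tip","locker"]:
    for r in robot.regions_of(t,p)[:3]:
        q,_=pts(p,r["pixels"]); 
        print(n,t,round(r["conf"],2),r["xy"],r["pixels"].sum(), np.median(q,0).round(3) if len(q) else None, q.min(0).round(3),q.max(0).round(3))
E
```

```text
{'clock': 0.1, 'joint_positions': array([ 1.01870841e+00,  1.81442118e-01,  1.60788858e+00,  6.20037850e-06,
        1.35382050e+00, -2.06304256e-01]), 'qvel': array([-0.00055772, -0.00015799, -0.00317639, -0.00054839, -0.0015045 ,
        0.00076514]), 'effort': array([-2.66913767e-04, -4.45874798e+01, -3.52238703e+01, -2.79666292e-04,
        4.15118120e-03,  2.89101922e-05]), 'eef_pos': array([0.19460824, 0.54054493, 0.23049749]), 'tcp_rot': array([ 1.72032390e-01,  9.85090985e-01, -7.22796109e-04, -2.91278864e-04]), 'wrist_force': array([-0.32000523,  0.14830644, -0.01318712]), 'torque': array([0.08211058, 0.05538175, 0.00889594]), 'finger_force': 0.0, 'grip_width': 1.0027105441047435}
scene handle 0.73 [366.4, 212.8] 120 [ 0.575 -0.218  0.229] [ 0.566 -0.257  0.223] [ 0.62  -0.169  0.233]
scene lever_tip 0.49 [320.4, 189.7] 183 [ 0.58  -0.087  0.229] [ 0.55  -0.148  0.171] [ 0.598 -0.044  0.243]
scene locker 0.86 [349.3, 194.6] 11004 [ 0.618 -0.145  0.227] [ 0.55  -0.292 -0.005] [1.041 0.155 0.257]
top handle 0.55 [360.1, 182.6] 218 [ 0.582 -0.211  0.225] [ 0.567 -0.256  0.006] [ 0.622 -0.167  0.23 ]
top lever_tip 0.78 [308.9, 179.6] 177 [ 0.585 -0.085  0.226] [ 0.555 -0.152  0.007] [ 0.607 -0.042  0.24 ]
top locker 0.98 [323.7, 152.0] 8386 [ 0.654 -0.132  0.247] [ 0.553 -0.352 -0.007] [0.853 0.032 0.256]
```

View pics/scene1.png

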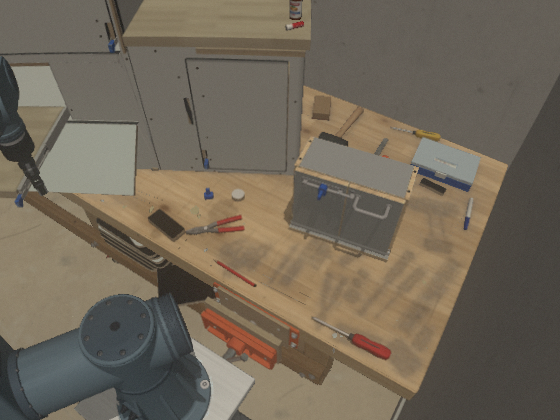

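View pics/top1.png

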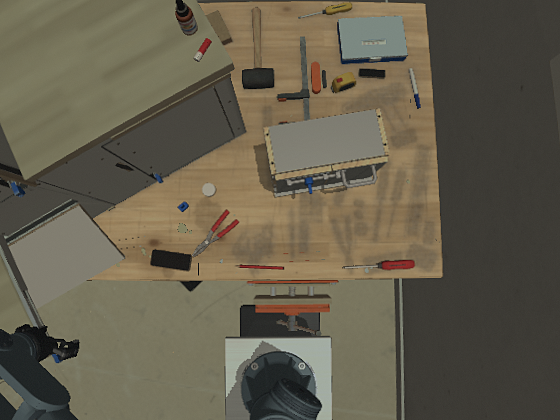

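Run:
```python
from h import *
for n in("top","scene"):
    p=robot.read_camera(n)
    r=robot.regions_of("locker",p)[0]
    q,_=pts(p,r["pixels"])
    t=q[(abs(q[:,2]-.25)<.006)&(q[:,0]<.82)]
    box=cv2.minAreaRect(t[:,:2].astype(np.float32)); print(n,box, cv2.boxPoints(box).round(3).tolist())
    f=q[(q[:,2]<.2)&(q[:,2]>.05)&(q[:,0]<.7)]
    if len(f)>50: print("front",len(f),np.polyfit(f[:,1],f[:,0],1))
    for nm in("handle","lever_tip"):
        q,_=pts(p,robot.regions_of(nm,p)[0]["pixels"]); q=q[q[:,2]>.2]
        print(nm,cv2.minAreaRect(q[:,:2].astype(np.float32)),q[np.argsort(q[:,1])][::15].round(3).tolist())
```

```text
top ((0.0, 0.0), (0.0, 0.0), 0.0) [[0.0, 0.0], [0.0, 0.0], [0.0, 0.0], [0.0, 0.0]]
handle ((0.0, 0.0), (0.0, 0.0), 0.0) []
lever_tip ((0.5761446356773376, -0.09994444251060486), (0.03773920610547066, 0.11161743849515915), 9.772470474243164) [[0.601, -0.152, 0.226], [0.598, -0.14, 0.225], [0.591, -0.109, 0.225], [0.591, -0.093, 0.227], [0.557, -0.09, 0.228], [0.584, -0.088, 0.236], [0.584, -0.085, 0.235], [0.576, -0.081, 0.221], [0.578, -0.075, 0.229], [0.586, -0.063, 0.224], [0.586, -0.048, 0.225]]
scene ((0.6716498732566833, -0.13194791972637177), (0.1451440006494522, 0.30237171053886414), 9.543266296386719) [[0.574999988079071, 0.004999999888241291], [0.625, -0.2930000126361847], [0.7680000066757202, -0.26899999380111694], [0.7179999947547913, 0.028999999165534973]]
front 3542 [-0.16817854  0.58237238]
handle ((0.5903168320655823, -0.21120652556419373), (0.047324590384960175, 0.09118273854255676), 6.217655181884766) [[0.59, -0.257, 0.229], [0.586, -0.253, 0.23], [0.617, -0.25, 0.231], [0.576, -0.242, 0.229], [0.572, -0.228, 0.228], [0.571, -0.217, 0.229], [0.569, -0.208, 0.225], [0.571, -0.198, 0.229], [0.572, -0.189, 0.229], [0.569, -0.18, 0.231], [0.577, -0.176, 0.227], [0.587, -0.174, 0.231], [0.607, -0.17, 0.229]]
lever_tip ((0.577014684677124, -0.09873837232589722), (0.04734552279114723, 0.10782605409622192), 9.969027519226074) [[0.597, -0.15, 0.226], [0.605, -0.134, 0.208], [0.589, -0.108, 0.231], [0.596, -0.099, 0.227], [0.584, -0.095, 0.216], [0.576, -0.093, 0.223], [0.577, -0.091, 0.232], [0.577, -0.089, 0.219], [0.553, -0.087, 0.23], [0.563, -0.084, 0.229], [0.575, -0.08, 0.235], [0.595, -0.076, 0.233], [0.594, -0.067, 0.205], [0.58, -0.058, 0.225], [0.584, -0.047, 0.23]]
```

The scene shows the closed grey locker: lever at about (322,190) and handle at (372,207) in the scene picture, (309,183) and (360,180) in the top one. The locker comes out at about (0.672, -0.132) with yaw 9.5°. Predicted lever (0.557, -0.091) and handle (0.568, -0.220) match what I measured.

```bash
cat >> h.py <<'E'
O=np.array([.672,-.132]); Y=np.radians(9.55)
def W(x,y): # locker mm -> world xy
    c,s=np.cos(Y),np.sin(Y); return O+np.array([c*x-s*y,s*x+c*y])/1000
def go(xy,z,yaw,st=None): # yaw of tool y in locker deg
    s=st or robot.read_state(); r=R.from_quat(s["tcp_rot"])
    sl=r.inv().apply(np.r_[xy,z]-s["eef_pos"])/.2
    y=r.apply([0,1,0]); cur=np.degrees(np.arctan2(y[1],y[0])); d=(yaw+np.degrees(Y)-cur+180)%360-180
    return sl.round(4).tolist(), round(-d/180,4)
E
python3 -c "
from h import *
s=robot.read_state()
print(go(s['eef_pos'][:2],.36,60,s)); print(W(-107,60),go(W(-108,60),.36,90,s))"
```

```text
([-0.0, 0.0, -0.6435], np.float64(0.0036))
[ 0.5565284  -0.09058371] ([-2.7671, -2.3606, -0.6435], np.float64(-0.1631))
```

```bash
python3 -m handwheel '[{"grip":0,"slide":[0,0,-0.3],"turn":0},{"grip":0,"slide":[0,0,-0.64],"turn":0},{"grip":0,"slide":[0,0,-0.64],"turn":0},{"grip":0,"slide":[-0.92,-0.79,-0.64],"turn":0},{"grip":0,"slide":[-0.92,-0.79,-0.64],"turn":0},{"grip":0,"slide":[-0.92,-0.79,-0.64],"turn":0},{"grip":0,"slide":[-0.92,-0.79,-0.64],"turn":0},{"grip":0,"slide":[-0.92,-0.79,-0.64],"turn":0}]'
python3 -m handwheel '[{"grip":0,"slide":[-0.92,-0.79,0],"turn":0},{"grip":0,"slide":[-0.92,-0.79,0],"turn":0},{"grip":0,"slide":[-0.92,-0.79,0],"turn":0},{"grip":0,"slide":[-0.92,-0.79,0],"turn":0},{"grip":0,"slide":[-0.92,-0.79,0],"turn":0}]'
python3 -m handwheel '[{"grip":0,"slide":[-0.92,-0.79,0],"turn":-0.163},{"grip":0,"slide":[-0.92,-0.79,0],"turn":-0.163},{"grip":0,"slide":[-0.92,-0.79,0],"turn":-0.163},{"grip":0,"slide":[-0.92,-0.79,0],"turn":-0.163},{"grip":0,"slide":[-0.92,-0.79,0],"turn":-0.163},{"grip":0,"slide":[-0.92,-0.79,0],"turn":-0.163}]'
python3 - <<'E'
from h import *
p=robot.read_camera("wrist"); save(p,"w1.png")
print(robot.read_state()["eef_pos"],go(W(-108,60),.204,90))
for nm in("lever_tip","handle"):
  for r in robot.regions_of(nm,p)[:2]:
    q,_=pts(p,r["pixels"]); q=q[q[:,2]>.15]
    if len(q)==0: continue
    c,s=np.cos(Y),np.sin(Y); l=(q[:,:2]-O)@np.array([[c,-s],[s,c]])*1000
    k=l[:,0]<-95
    print(nm,r["conf"],r["xy"],np.median(l[k],0),l[k].min(0),l[k].max(0),q[k][:,2].max())
E
```

```text
clock: 1.8
eef_pos: [0.316, 0.3271, 0.3586]
tcp_rot: [0.175, 0.985, -0.001, 0.0]
wrist_force: [-0.0, 0.4, -0.3]
grip_width: 0.505
finger_force: 0.0
clock: 2.42
eef_pos: [0.4351, 0.1167, 0.3583]
tcp_rot: [0.174, 0.985, -0.0, -0.001]
wrist_force: [-0.3, 1.4, 0.3]
grip_width: 0.501
finger_force: 0.0
clock: 3.18
eef_pos: [0.5535, -0.0904, 0.3585]
tcp_rot: [-0.084, 0.997, 0.001, -0.001]
wrist_force: [-0.6, 0.6, -0.4]
grip_width: 0.5
finger_force: 0.0
[ 0.5533262  -0.0899979   0.35896851] ([-0.0107, -0.0064, 0.7748], np.float64(0.0005))
lever_tip 0.72 [275.3, 234.1] [-104.47107584   61.96870066] [-111.57315947   58.26576246] [-95.09137127  65.67291849] 0.23048291500035656
handle 0.65 [137.7, 203.8] [-108.73734923  -64.08265914] [-113.95723104 -112.27677339] [-95.04479637 -23.49334627] 0.22959240866663724
```

View pics/w1.png

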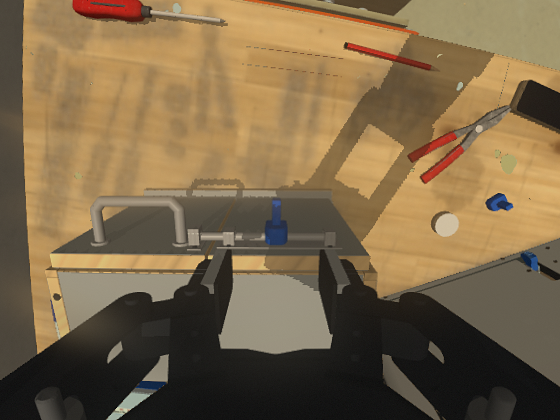

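The wrist picture shows the lever at (276,225), between the fingers, and the handle at (138,215). Up close both sit about 5 mm further back (+x) and 1.5 mm left of prediction, so I'll shift the locker estimate by that.

```bash
cat >> h.py <<'E'
O=W(5,1.5)
E
python3 -c "
from h import *
print(O,go(W(-109,60),.204,90))"
```

```text
[ 0.67668184 -0.12969125] ([-0.0302, 0.0015, 0.7778], np.float64(0.0007))
```

```bash
python3 -m handwheel '[{"grip":0,"slide":[-0.03,0,0.2],"turn":0},{"grip":0,"slide":[-0.03,0,0.4],"turn":0},{"grip":0,"slide":[-0.03,0,0.5],"turn":0},{"grip":0,"slide":[-0.03,0,0.6],"turn":0},{"grip":0,"slide":[-0.03,0,0.7],"turn":0},{"grip":0,"slide":[-0.03,0,0.77],"turn":0},{"grip":0,"slide":[-0.03,0,0.77],"turn":0}]'
python3 -m handwheel '[{"grip":-0.5,"slide":[0,0,0],"turn":0},{"grip":-1,"slide":[0,0,0],"turn":0},{"grip":-1,"slide":[0,0,0],"turn":0},{"grip":-1,"slide":[0,0,0],"turn":0},{"grip":-1,"slide":[0,0,0],"turn":0},{"grip":-1,"slide":[0,0,0],"turn":0}]'
```

```text
clock: 4.2
eef_pos: [0.5588, -0.0901, 0.2046]
tcp_rot: [-0.084, 0.997, 0.0, -0.001]
wrist_force: [-0.1, -0.4, -0.5]
grip_width: 0.503
finger_force: 0.0
clock: 4.95
eef_pos: [0.5597, -0.0897, 0.2065]
tcp_rot: [-0.083, 0.997, 0.001, 0.001]
wrist_force: [-1.9, 6.1, 3.7]
grip_width: 0.078
finger_force: 59.0
```

```bash
python3 -m handwheel '[{"grip":-1,"slide":[0,0.03,0],"turn":0},{"grip":-1,"slide":[0,0.06,0],"turn":0},{"grip":-1,"slide":[0,0.09,0],"turn":0},{"grip":-1,"slide":[0,0.12,0],"turn":0},{"grip":-1,"slide":[0,0.15,0],"turn":0},{"grip":-1,"slide":[0,0.15,0],"turn":0}]'
```

```text
clock: 5.7
eef_pos: [0.5551, -0.0609, 0.2064]
tcp_rot: [-0.083, 0.997, -0.0, 0.001]
wrist_force: [-0.3, -0.3, 7.1]
grip_width: 0.078
finger_force: 59.5
```

```bash
python3 -m handwheel '[{"grip":0,"slide":[0,0,0],"turn":0},{"grip":0,"slide":[0,0,0],"turn":0},{"grip":0,"slide":[0,0,0],"turn":0},{"grip":0,"slide":[0,0,-0.2],"turn":0},{"grip":0,"slide":[0,0,-0.4],"turn":0},{"grip":0,"slide":[0,0,-0.7],"turn":0},{"grip":0,"slide":[0,0,-0.7],"turn":0}]'
python3 - <<'E'
from h import *
p=robot.read_camera("wrist"); save(p,"w2.png")
print(go(W(-117,-69),.34,0))
for nm in("lever_tip","handle"):
  for r in robot.regions_of(nm,p)[:2]:
    q,_=pts(p,r["pixels"]); q=q[q[:,2]>.15]
    if len(q)==0: continue
    c,s=np.cos(Y),np.sin(Y); l=(q[:,:2]-O)@np.array([[c,-s],[s,c]])*1000
    k=l[:,0]<-100
    print(nm,r["conf"],r["xy"],np.median(l[k],0),l[k].min(0),l[k].max(0),q[k][:,2].max())
E
```

```text
clock: 6.58
eef_pos: [0.5568, -0.0622, 0.3512]
tcp_rot: [-0.083, 0.997, -0.002, 0.005]
wrist_force: [0.3, 1.3, -0.2]
grip_width: 0.499
finger_force: 0.0
([0.0441, -0.7802, 0.0411], np.float64(0.4999))
lever_tip 0.74 [184.6, 228.0] [-112.79574235  -58.18114226] [-118.88899571 -112.74388842] [-100.00213279  114.48622242] 0.3584143353073652
lever_tip 0.69 [274.1, 224.4] [-107.62168105   88.70243911] [-116.13520237   85.18437579] [-100.00213279   92.25849575] 0.22987263629169372
handle 0.63 [104.6, 195.8] [-113.06688377  -66.3862585 ] [-118.88899571 -112.74388842] [-100.02204905  -24.51703311] 0.22978107492086353
```

The bolt lever now sits at y ≈ 88.7 mm, so the bolt is drawn about 28 mm. Next, over the handle.

```bash
python3 -m handwheel '[{"grip":-0.29,"slide":[0.04,-0.2,0],"turn":0.06},{"grip":-0.29,"slide":[0.04,-0.4,0],"turn":0.12},{"grip":-0.29,"slide":[0.04,-0.6,0],"turn":0.18},{"grip":-0.29,"slide":[0.04,-0.78,0],"turn":0.24},{"grip":-0.29,"slide":[0.04,-0.78,0],"turn":0.3},{"grip":-0.29,"slide":[0.04,-0.78,0],"turn":0.36},{"grip":-0.29,"slide":[0.04,-0.78,0],"turn":0.42},{"grip":-0.29,"slide":[0.04,-0.78,0],"turn":0.48},{"grip":-0.29,"slide":[0.04,-0.78,0],"turn":0.5},{"grip":-0.29,"slide":[0.04,-0.78,0],"turn":0.5}]'
python3 - <<'E'
from h import *
p=robot.read_camera("wrist"); save(p,"w3.png")
t=robot.read_camera("top")
print(go(W(-116,-68),.204,0))
for p in(p,t):
  for r in robot.regions_of("handle",p)[:1]:
    q,_=pts(p,r["pixels"]); q=q[q[:,2]>.2]
    if len(q)==0: continue
    c,s=np.cos(Y),np.sin(Y); l=(q[:,:2]-O)@np.array([[c,-s],[s,c]])*1000
    k=l[:,0]<-105
    print(r["conf"],r["xy"],np.median(l[k],0),l[k].min(0),l[k].max(0),q[k][:,2].max())
E
```

```text
clock: 7.98
eef_pos: [0.5718, -0.2163, 0.343]
tcp_rot: [0.646, 0.764, -0.0, -0.002]
wrist_force: [-0.1, 0.0, -0.5]
grip_width: 0.352
finger_force: 0.0
([-0.0003, 0.0093, 0.699], np.float64(0.0004))
0.98 [285.8, 196.3] [-112.64076104  -66.16640529] [-117.83330486 -113.10428326] [-105.22612168  -24.8917067 ] 0.22954200106570116
0.39 [363.1, 184.3] [-113.58758222  -70.81474496] [-132.25100731  -87.92272594] [-108.27270753  -52.59783582] 0.350608061559182
```

View pics/w3.png

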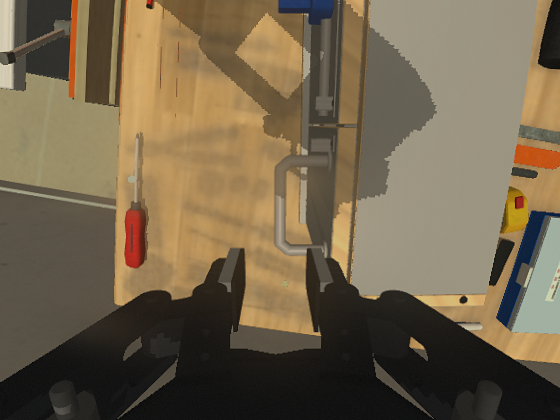

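The wrist picture shows the bar at (281,205), between the fingers and parallel to the pads.

```bash
python3 -m handwheel '[{"grip":-0.29,"slide":[0,0.02,0.2],"turn":0},{"grip":-0.29,"slide":[0,0.02,0.4],"turn":0},{"grip":-0.29,"slide":[0,0.02,0.5],"turn":0},{"grip":-0.29,"slide":[0,0.02,0.6],"turn":0},{"grip":-0.29,"slide":[0,0.02,0.69],"turn":0},{"grip":-0.29,"slide":[0,0.02,0.69],"turn":0},{"grip":-0.6,"slide":[0,0.02,0.69],"turn":0},{"grip":-0.6,"slide":[0,0.02,0.69],"turn":0},{"grip":-0.6,"slide":[0,0.02,0.69],"turn":0}]'
python3 - <<'E'
from h import *
f=lambda a:np.array([-76*np.sin(a)-57*np.cos(a),-214*np.cos(a)-57*np.sin(a)])
for seq in([0,.1,.2,.3,.4,.5,.6],[.6,.7,.8,.9,1.0],[1.0,1.1,1.2,1.3,1.4,1.42]):
    a0=seq[0]
    for a in seq[1:]:
        d=f(a)-f(a0); ty=np.array([np.cos(a0),np.sin(a0)]); tx=np.array([-np.sin(a0),np.cos(a0)])
        print(a,(d@tx/200).round(3),(d@ty/200).round(3),round(-(a-a0)/np.pi,3))
E
```

```text
clock: 9.3
eef_pos: [0.5766, -0.2161, 0.2079]
tcp_rot: [0.646, 0.763, 0.0, 0.0]
wrist_force: [-0.5, 0.7, 0.8]
grip_width: 0.199
finger_force: 0.0
0.1 -0.023 -0.037 -0.032
0.2 -0.035 -0.07 -0.064
0.3 -0.036 -0.1 -0.095
0.4 -0.027 -0.125 -0.127
0.5 -0.006 -0.147 -0.159
0.6 0.026 -0.165 -0.191
0.7 0.042 0.013 -0.032
0.8 0.09 0.035 -0.064
0.9 0.143 0.067 -0.095
1.0 0.2 0.108 -0.127
1.1 0.038 0.069 -0.032
1.2 0.075 0.147 -0.064
1.3 0.113 0.233 -0.095
1.4 0.149 0.326 -0.127
1.42 0.156 0.346 -0.134
```

```bash
python3 -m handwheel '[{"grip":-0.6,"slide":[-0.012,-0.02,-0.016],"turn":-0.016},{"grip":-0.6,"slide":[-0.023,-0.037,0],"turn":-0.032},{"grip":-0.6,"slide":[-0.035,-0.07,0],"turn":-0.064},{"grip":-0.6,"slide":[-0.036,-0.1,0],"turn":-0.095},{"grip":-0.6,"slide":[-0.027,-0.125,0],"turn":-0.127},{"grip":-0.6,"slide":[-0.006,-0.147,0],"turn":-0.159},{"grip":-0.6,"slide":[0.026,-0.165,0],"turn":-0.191},{"grip":-0.6,"slide":[0.026,-0.165,0],"turn":-0.191}]'
python3 - <<'E'
from h import *
save(robot.read_camera("scene"),"s2.png")
E
```

```text
clock: 10.3
eef_pos: [0.543, -0.2161, 0.2077]
tcp_rot: [0.392, 0.92, -0.0, 0.0]
wrist_force: [0.2, 0.1, -0.1]
grip_width: 0.198
finger_force: 0.1
```

View pics/s2.png

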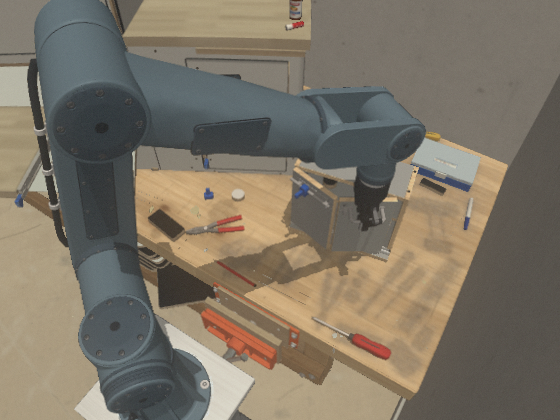

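The door is folding: the fold hinge is out at about (330,245), and the lever (302,190) is still drawn. I'll carry on.

```bash
python3 -m handwheel '[{"grip":-0.6,"slide":[0.02,0.005,0],"turn":-0.016},{"grip":-0.6,"slide":[0.042,0.013,0],"turn":-0.032},{"grip":-0.6,"slide":[0.09,0.035,0],"turn":-0.064},{"grip":-0.6,"slide":[0.143,0.067,0],"turn":-0.095},{"grip":-0.6,"slide":[0.2,0.108,0],"turn":-0.127},{"grip":-0.6,"slide":[0.2,0.108,0],"turn":-0.127}]'
python3 -m handwheel '[{"grip":-0.6,"slide":[0.02,0.034,0],"turn":-0.016},{"grip":-0.6,"slide":[0.038,0.069,0],"turn":-0.032},{"grip":-0.6,"slide":[0.056,0.107,0],"turn":-0.048},{"grip":-0.6,"slide":[0.075,0.147,0],"turn":-0.064},{"grip":-0.6,"slide":[0.095,0.19,0],"turn":-0.08},{"grip":-0.6,"slide":[0.113,0.233,0],"turn":-0.095},{"grip":-0.6,"slide":[0.13,0.28,0],"turn":-0.111},{"grip":-0.6,"slide":[0.149,0.326,0],"turn":-0.127},{"grip":-0.6,"slide":[0.149,0.326,0],"turn":-0.127}]'
```

```text
clock: 11.1
eef_pos: [0.5301, -0.1726, 0.2072]
tcp_rot: [0.203, 0.979, 0.0, -0.0]
wrist_force: [-0.1, 0.8, 0.4]
grip_width: 0.201
finger_force: 0.0
clock: 12.22
eef_pos: [0.5292, -0.0999, 0.2073]
tcp_rot: [0.002, 1.0, 0.0, 0.0]
wrist_force: [-0.5, 0.0, -0.5]
grip_width: 0.2
finger_force: 0.0
```

```bash
python3 -m handwheel '[{"grip":-0.6,"slide":[0,0.01,0],"turn":0},{"grip":-0.6,"slide":[0,0.02,0],"turn":0},{"grip":-0.6,"slide":[0,0.02,0],"turn":0}]'
python3 -m handwheel '[{"grip":-0.6,"slide":[0,0.01,0],"turn":0},{"grip":-0.6,"slide":[0,0.01,0],"turn":0}]'
python3 -m handwheel '[{"grip":-0.6,"slide":[0,0.01,0],"turn":0},{"grip":-0.6,"slide":[0,0.01,0],"turn":0}]'
```

```text
clock: 12.6
eef_pos: [0.5292, -0.0985, 0.2073]
tcp_rot: [0.004, 1.0, -0.001, 0.0]
wrist_force: [0.9, -6.5, -1.0]
grip_width: 0.202
finger_force: 3.0
clock: 12.85
eef_pos: [0.5293, -0.0983, 0.2074]
tcp_rot: [0.004, 1.0, -0.003, 0.0]
wrist_force: [-0.6, -13.4, -2.4]
grip_width: 0.199
finger_force: 6.3
clock: 13.1
eef_pos: [0.5293, -0.0981, 0.2074]
tcp_rot: [0.004, 1.0, -0.004, 0.0]
wrist_force: [-0.5, -19.3, -3.9]
grip_width: 0.201
finger_force: 9.6
```

```bash
python3 -m handwheel '[{"grip":-0.6,"slide":[0,-0.02,0],"turn":0},{"grip":-0.6,"slide":[0,-0.048,0],"turn":0},{"grip":-0.3,"slide":[0,-0.048,0],"turn":0},{"grip":-0.3,"slide":[0,-0.048,0],"turn":0},{"grip":-0.3,"slide":[0,-0.048,-0.1],"turn":0},{"grip":-0.3,"slide":[0,-0.048,-0.3],"turn":0},{"grip":-0.3,"slide":[0,-0.048,-0.6],"turn":0},{"grip":-0.3,"slide":[0,-0.048,-0.9],"turn":0},{"grip":-0.3,"slide":[0,-0.048,-0.9],"turn":0},{"grip":-0.3,"slide":[0,-0.048,-0.9],"turn":0}]'
python3 - <<'E'
from h import *
p=robot.read_camera("scene"); save(p,"s3.png"); t=robot.read_camera("top"); save(t,"t3.png")
c,s=np.cos(Y),np.sin(Y)
for p in(p,t,robot.read_camera("wrist")):
  for nm in("lever_tip","handle"):
   for r in robot.regions_of(nm,p)[:1]:
    q,_=pts(p,r["pixels"]); q=q[(q[:,2]>.2)&(q[:,2]<.24)]
    if len(q)==0: continue
    l=(q[:,:2]-O)@np.array([[c,-s],[s,c]])*1000
    print(nm,round(r["conf"],2),r["xy"],np.median(l,0),l.min(0),l.max(0))
E
```

```text
clock: 14.35
eef_pos: [0.529, -0.102, 0.3868]
tcp_rot: [0.003, 1.0, 0.0, -0.0]
wrist_force: [-0.6, -0.5, -0.6]
grip_width: 0.348
finger_force: 0.0
lever_tip 0.65 [279.4, 185.1] [-124.29813737  162.41015717] [-171.60089368  146.36021571] [-99.51117233 192.41618512]
handle 0.5 [316.1, 206.7] [-145.34468685   58.70630269] [-185.1581854    41.98515617] [-76.83738236  97.85163061]
lever_tip 0.71 [268.2, 198.1] [-114.40130371  164.89964109] [-129.48265332  153.36353251] [-63.09845825 191.48745372]
handle 0.7 [317.3, 215.5] [-170.43546265   60.14204343] [-181.64788905   47.99398178] [-131.91564917   96.50210368]
lever_tip 0.79 [390.5, 190.9] [-122.39664643  160.3705878 ] [-195.81233868  142.77834565] [-64.31456701 193.20219023]
handle 0.83 [280.0, 190.5] [-146.1297363   58.9457324] [-183.05190007   42.43701392] [-88.87203663 100.59916073]
```

View pics/s3.png

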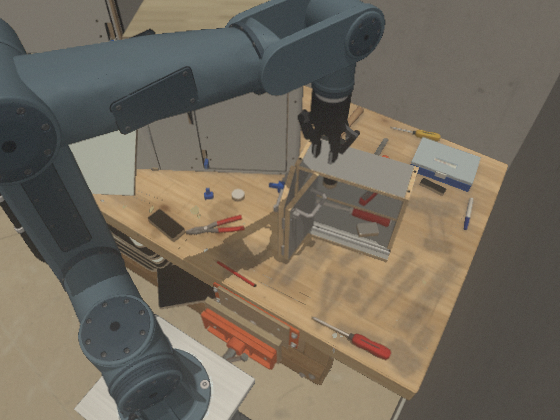

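View pics/t3.png

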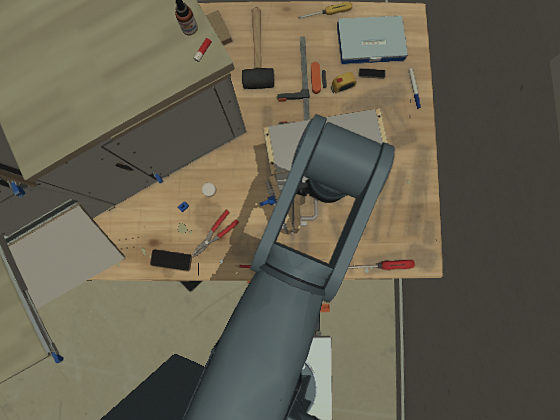

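Both pictures show the panels folded together at about (300,220) in the scene view. The lever is drawn at x ≈ -124 mm, as predicted for 28 mm of travel. The gripper is clear above, and the tools haven't moved.

```bash
python3 -c "
from rig import robot
print(robot.sign_off())"
```

```text
the job is handed in; nothing more can be done
None
```

The locker's bolt is drawn about 28 mm, the bifold door is folded open to its stop, the tools and offcuts lie where they were, and the job is handed in at about 14.5 s on the clock.

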